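Reset the tripped breaker under the splash cover

ROBOT

A 6-joint arm with a two-finger parallel gripper is mounted at the origin on a cart in front of the work surface, level with it; the furniture and walls round the work are solid. World frame = base frame: x ahead of the robot, y to its left, z up, the work surface at z = 0. Lengths are in m, angles in rad, forces in N, time in s.
With the tool pointing down it reaches from about 0.3 to 0.775 m from the base axis. Payload 14.6 kg.
Tool frame: the origin (TCP) lies at the very end of the fingers, on their centre line; the grasp point (between the pads) lies 19 mm behind it; z points along the fingers, y is the line along which they close (so a half turn about z gives the same grasp; the last joint's range is limited). The gripper opens to 94 mm and grips with 3 to 60 N. Pads are 16 mm wide; open, the fingers measure 119 mm over their backs; the gripper's body (75 mm by 177 mm) begins 78 mm behind the grasp point.
Start: joints at [-0.067, 0.3, 1.521, -0, 1.321, -0.067], TCP at [0.55, -0, 0.205] pointing down, gripper open.
Joint ranges: [-3.03, 3.03], [-0.79, 2.21], [0.23, 2.52], [-1.04, 4.18], [0, 3.07], [-2.55, 2.55]. Speed limits (rad/s): [2.22, 2.22, 2.57, 3.14, 3.14, 3.14].

INTERFACE

Orientations are given as [roll, pitch, yaw] about the fixed x, y, z axes, in that order (R = Rz(yaw) Ry(pitch) Rx(roll)).
In Python, from station import * gives the robot as it stands.
- The arm moves only by the tool jog_arm, never from a script. Its argument "rows" is a list of rows, each a list of 3 entries, a list of its own where there are three numbers: the shift along the tool's x, y, z in m, then the turn about the tool's z in degrees, then the finger opening in m, from 0 to 0.094. A call has 1 to 12 rows; each row shifts and turns the commanded pose from where the row before left it, along the tool's axes as they then stand; what a row does not reach is not made up. A row lasts 1/12 s, in which the tool goes at most 41.7 mm and 7.16 degrees, less where a joint would pass 70% of its speed; a pose out of reach is approached as far as the arm can. A call is refused whole if a number of a shift passes 0.0417 or a number of a turn 7.16, either way. A call with a gripper value outside its range is refused whole. The fingers move at their own pace and stop on an object; "squeeze" is the grip in N (left out, the last holds). Time passes only in rows, so rows that do not move let the fingers close. It gives the time, the measured TCP pose, the force, the opening and the grip force at its end, in the units of the state.
- get_obs(): the state, without advancing time (a new reading comes with each control period).
- camera(name): name is "scene" or "side" or "wrist"; returns a dict with "image" (384x512x3 uint8, red, green, blue), "range_z" (384x512 float32, m along the optical axis (not along the pixel's ray), 0 where there is no reading), "K" (3x3 intrinsics, pixels), "k1" (the pictures are not rectified: a ray, as slopes to the right and down, at radius r is drawn at 1 + k1 r^2 times it, then the intrinsics apply), "world_from_camera" (4x4, takes a point from camera to world coordinates); the wrist camera has in their place "T_tool_cam" (4x4, takes a point from camera to tool coordinates, whose origin is the TCP and whose axes are the flange's). Camera axes: x right, y up, looking along -z (the intrinsics and any distortion apply to the point x, -y, -z); pixel columns grow to the right and rows downward; lengths in m; the calibration is good to about 2 mm. A picture is of the moment at which its call begins: read the wrist's pose just before it.
- hand_in(): hands the job in; it is judged then, once.
Trained networks look in a picture, given as the dict that the camera call returned (one of the last four; its "shot" number tells which), for a name from the list of things; names that differ only in an ending like _2 or _b are one class to them, and where a whole thing is asked for, a point or a joint stands for the part that bears it (a point fixed in the world has none). Each returns a list of dicts, best first, with "p" (0 to 1); they miss things now and then, are a little off and sometimes report something else, mostly with a low value. They report only what shows in the picture. A call takes as long as a camera call. They do not tell look-alikes from the thing itself.
- search_frame(label, picture): "at" ([column, row] as shares, 0 to 1, of the picture: columns of its width, rows of its height, amid what is visible of it).
- spot_point(label, picture): "at" ([column, row] as shares, 0 to 1, of the picture: columns of its width, rows of its height: a listed point, or the origin of a listed thing).
The state is a dict: "time_s": time; "qpos": joint angles; "joint_vel": joint speeds; "tau": joint torques, N m; "ee_pos": TCP position; "eef_rot": TCP orientation; "force": force on the tool from outside, world axes, zero at the start; "moment": the same for the moment, N m; "grip_width": finger opening in m; "grip_force": force on a finger pad.
Only numpy, scipy, OpenCV 4.12 (cv2) and the standard library are available. Lean on these libraries where they do the work, as an engineer would, in place of code of your own. Each camera call takes 0.05 s, during which the arm holds its last target. There are 200 camera calls.

TASK

One of the three breakers in the bench supply box has tripped: its lever hangs in the middle and its orange flag shows. Stand the blue-capped bottle from the cover upright on the bench, open the clear cover, push the tripped lever fully off and then throw it fully on, and shut the cover again. Leave the other two breakers as they are (one on, one off on purpose) and do not shift or knock over the things standing about.

Things in the scene. Friction and masses are not known exactly. Their poses are not given: they have to be found in the camera images.
- supply_box: Fixed light grey bench supply box, 130 mm deep (x) x 250 wide (y) x 66 high, three outlets in its front. Origin on the bench under its centre; x points from its front (robot side) to its back, y to its left. On its top, in a row along y (y = -72, 0, +72, x = -8 mm, in varying order), stand three breakers: white blocks 86 x 54 mm, 12 mm above the top, each with a black lever.
- cover_hinge (a point): Point on the cover's hinge axis (along the box's y), at x = 58, y = 0, z = 68 mm of the supply box. The cover is a clear dome with a grey rim over all breakers, 120 mm deep, 236 wide, 62 high, top 130 mm above the bench when shut; shut, it keeps fingers off the levers. Its stiff hinge holds at any angle; about 3 N at the handle move it.
- cover_handle (a point): Middle of the cover's handle: round black bar 11 mm thick, 110 mm long along the box's y, on two posts 50 mm either side of the middle, its centre 50 mm in front of the cover's front wall. Shut, it lies 170 mm in front of the hinge axis and 54 mm above it (radius 178 mm) and turns with the cover about that axis; the bar can turn between two fingers.
- cover (a joint): Angle of the cover, rad: 0 shut, grows as the handle goes up and back, stop at 1.9. At 1.57 the cover stands upright behind the levers, which are then open to the front and above.
- lever_tip_a (a point): Middle of the end of the TRIPPED breaker's black lever, which starts near upright; an orange flag shows in the window on the robot's side of it. Lever 12 mm thick (box x), 30 wide (box y), end 66 mm from its axis, which runs along the box's y 58 mm above the bench: the lever stands 46 mm out of its block when upright.
- lever_a (a joint): Angle of the tripped lever, rad: -0.6 fully OFF (leans to the front, towards the robot), 0 upright, +0.6 fully ON (leans to the back). It snaps away from the middle. Tripped, a latch stops it near +0.15 if pushed to ON: it springs back. Going OFF it halts against the latch near -0.3 and takes some 5 N at its end from there; past -0.5 the latch is reset, the flag gone, and ON free (some 3 N).
- lever_tip_b (a point): The same point of the lever of the breaker that is ON (leaning to the back of the box).
- lever_b (a joint): Angle of that lever, rad, as for the tripped one; starts near +0.6.
- lever_tip_c (a point): The same point of the lever of the breaker that is switched OFF on purpose (leaning to the front of the box, no flag).
- lever_c (a joint): Angle of that lever, rad; starts near -0.6.
- buffer_bottle: Loose round reagent bottle with a blue cap, body 56 mm across and straight up to 60 mm, then tapering to a 32 mm cap, 103 mm high, 0.1 to 0.2 kg, standing on the shut cover. Origin at the centre of its underside, z along its axis. The bench it shall stand on ends at a straight front edge through x = 0.20, y = -0.28 and x = 0.50, y = +0.24 m; it lies beyond that line.
- red_cap_bottle: Loose reagent bottle with a red cap, 48 mm across, 89 mm high, on the bench beside the front left corner of the box; origin at the centre of its underside. Bystander.
- chill_block: Loose metal chill block 72 x 110 x 26 mm (x, y, z), at the left end of the bench; origin at the centre of its underside. Bystander.
- bench_timer: Loose white bench timer 60 x 68 x 18 mm, right of the box; origin at the centre of its underside. Bystander.
- tip_box: Loose tip box 95 x 126 x 108 mm with blue insert and clear lid, to the right, by the binders and the ice bucket; origin at the centre of its underside. Bystander.
- tape_roll: Loose yellow roll of tape 62 mm across, 18 mm high, behind the box; origin at the centre of its underside. Bystander.
- lab_notebook: Loose green notebook 210 x 151 x 11 mm (x, y, z) lying at the right; origin at the centre of its underside. Bystander.
Mind the look-alikes: they are no part of the job. What is shaped like the buffer_bottle but yellow is not meant.

How it is judged:
By the outcome, as a careful person would: the job done as asked, in the order asked, and still so for the second after the job is handed in, with the robot touching nothing.
It also fails if it takes over 66 s, if anything falls off the work surface, if the arm or the gripper's body presses on something with over 40 N, if the wrist force passes 120 N, or if a joint passes its speed limit or range.

## Working session

There is one attempt and no reset: what is moved stays moved. The work goes in short steps, Python scripts to look and compute and a tool call to move; the robot and the scene stay as the last step left them, time stands still between calls to the robot, and variables do not carry over. Pictures are saved under pics/ and viewed, at most 10 in all, crops included, and the job is handed in when it is done.

Besides the shell and the picture viewer there is one more tool, called after "Call:" as name(argument=value, ...) on one line, values as JSON. jog_arm: Moves the arm, as the interface text tells. Its arguments: {"type":"object","properties":{"rows":{"type":"array","items":{"type":"array"}},"squeeze":{"type":"number"}},"required":["rows"]}

```bash
mkdir -p pics; ls
cat > h.py <<'E'
from station import *
import numpy as np, cv2
from scipy.spatial.transform import Rotation as Ro
def Ttool():
    o=get_obs(); T=np.eye(4); T[:3,:3]=Ro.from_euler('xyz',o['eef_rot']).as_matrix(); T[:3,3]=o['ee_pos']; return T
def shot(n):
    T=Ttool(); c=camera(n)
    c['W']=np.array(c['world_from_camera']) if n!='wrist' else T@np.array(c['T_tool_cam'])
    return c
def und(c,u,v):
    K=np.array(c['K']); x=(u-K[0,2])/K[0,0]; y=(v-K[1,2])/K[1,1]; k=c['k1']; a,b=x,y
    for _ in range(20):
        s=1+k*(a*a+b*b); a,b=x/s,y/s
    return a,b
def px3(c,u,v,d=None):
    a,b=und(c,u,v)
    if d is None: d=c['range_z'][int(round(v)),int(round(u))]
    return (c['W']@np.array([a*d,-b*d,-d,1]))[:3]
def pxz(c,u,v,z):
    a,b=und(c,u,v); o=c['W'][:3,3]; r=c['W'][:3,:3]@np.array([a,-b,-1]); return o+r*(z-o[2])/r[2]
def cloud(c):
    v,u=np.mgrid[0:384,0:512]; a,b=und(c,u.astype(float),v.astype(float)); d=c['range_z']
    P=np.stack([a*d,-b*d,-d,np.ones_like(d)],-1)@c['W'].T; P=P[...,:3]; P[d==0]=np.nan; return P
def save(c,n,crop=None,s=1):
    im=c['image'][...,::-1]
    if crop: im=im[crop[1]:crop[3],crop[0]:crop[2]]
    cv2.imwrite('pics/'+n,cv2.resize(im,None,fx=s,fy=s,interpolation=cv2.INTER_CUBIC))
E
python3 - <<'E'
from h import *
np.set_printoptions(precision=4,suppress=True)
print(get_obs())
ims=[]
for n in ('scene','side'):
    c=shot(n); ims.append(c['image']); save(c,n+'0.png',None,1.5)
    print(n,c['W'],c['K'],c['k1'])
    for l in ['buffer_bottle','cover_handle','cover_hinge','lever_tip_a','supply_box','red_cap_bottle','bench_timer','chill_block','tip_box','tape_roll','lab_notebook']:
        for r in spot_point(l,c)[:3]:
            u,v=r['at'][0]*512,r['at'][1]*384
            print(l,round(r['p'],2),round(u),round(v),px3(c,min(u,511),min(v,383)), pxz(c,u,v,0))
E
```

```text
pics
{'time_s': 0.0, 'qpos': array([-0.0666,  0.3005,  1.5216, -0.    ,  1.3206, -0.0666]), 'joint_vel': array([-0.001 , -0.0001,  0.0001, -0.0013,  0.0004, -0.0004]), 'tau': array([ -0.0015, -53.1806, -35.2736,   0.0708,   0.0244,  -0.    ]), 'ee_pos': array([0.5497, 0.    , 0.2049]), 'eef_rot': array([-3.1405, -0.0001,  1.5708]), 'force': array([-0.2038, -0.596 ,  0.4802]), 'moment': array([-0.    ,  0.0164, -0.0417]), 'grip_force': 0.0, 'grip_width': 0.09389626949967739}
scene [[ 0.8844  0.3152 -0.3443 -0.0068]
 [-0.4668  0.5881 -0.6605 -1.1749]
 [-0.0057  0.7448  0.6672  1.1716]
 [ 0.      0.      0.      1.    ]] [[465.0244   0.     255.4057]
 [  0.     465.0244 187.3232]
 [  0.       0.       1.    ]] -0.08274963346885178
buffer_bottle 0.74 217 257 [ 0.3238 -0.2772  0.0261] [ 0.3313 -0.2567  0.    ]
buffer_bottle 0.48 241 145 [0.584  0.073  0.1465] [0.6684 0.2513 0.    ]
cover_handle 0.81 216 153 [0.5533 0.244  0.002 ] [0.5543 0.2465 0.    ]
cover_hinge 0.64 266 166 [0.6575 0.0146 0.0618] [0.6945 0.0808 0.    ]
supply_box 0.71 248 179 [ 0.544  -0.0656  0.1009] [0.596  0.0389 0.
[... 804 characters left out ...]
259 [ 0.3078 -0.2521  0.0336] [ 0.3374 -0.2485  0.    ]
buffer_bottle 0.6 208 156 [0.5774 0.0891 0.1381] [0.756  0.1593 0.    ]
cover_handle 0.62 200 172 [0.574  0.122  0.0723] [0.6606 0.1587 0.    ]
supply_box 0.67 226 189 [0.5098 0.0163 0.0696] [0.5883 0.0438 0.    ]
red_cap_bottle 0.64 176 181 [0.5776 0.2168 0.0138] [0.5933 0.2247 0.    ]
bench_timer 0.79 267 209 [ 0.5101 -0.115   0.0108] [ 0.5216 -0.1124  0.    ]
bench_timer 0.65 209 157 [0.5788 0.0873 0.1362] [0.7547 0.1562 0.    ]
chill_block 0.5 185 168 [0.6417 0.2061 0.0224] [0.6687 0.2188 0.    ]
tip_box 0.74 335 225 [ 0.4305 -0.3333  0.0615] [ 0.4942 -0.3317  0.    ]
tape_roll 0.37 198 172 [0.5837 0.134  0.0621] [0.658 0.166 0.   ]
```

View pics/scene0.png

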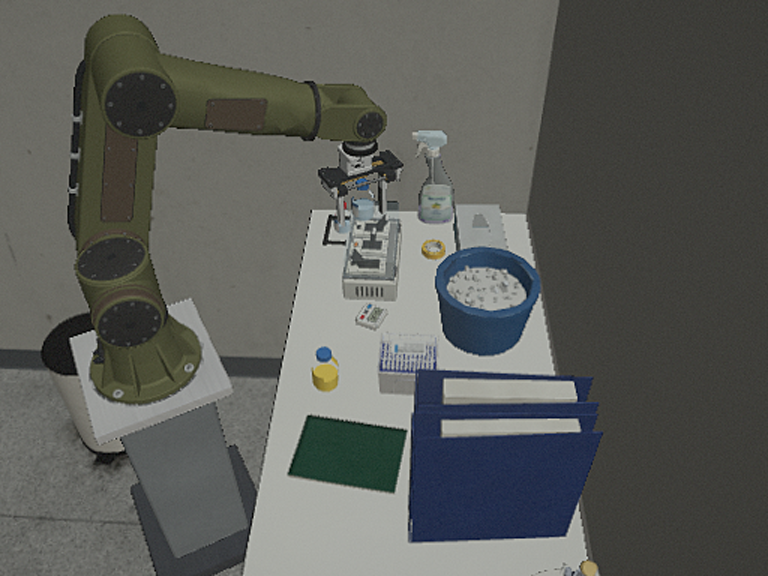

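View pics/side0.png

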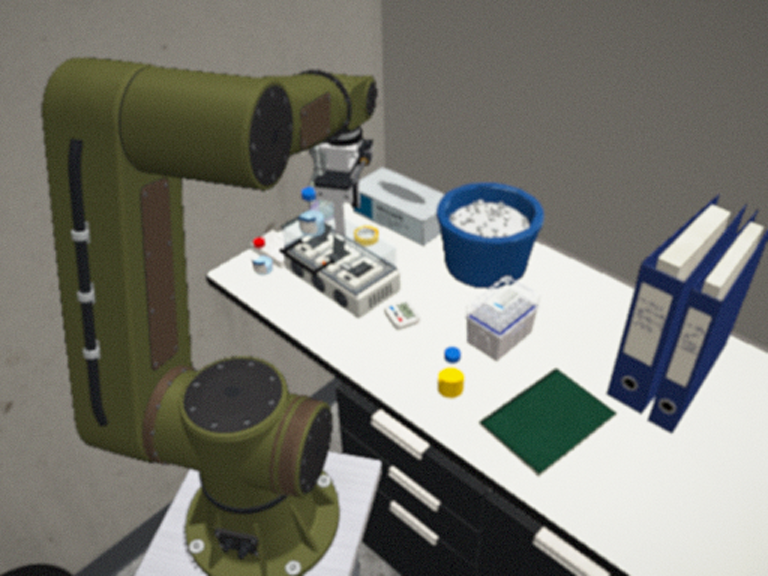

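Scene: the bottle meant is the blue-capped one on the cover, at scene px (241,127), under the gripper. The look-alike is the yellow bottle with a blue cap at scene px (216,246) and side px (300,250), which is rejected. The red cap at side px (173,162) is a bystander.

Run:
```python
from h import *
np.set_printoptions(precision=4,suppress=True)
c=shot('wrist'); save(c,'w0.png',None,1.5)
print(c['W'])
for l in ['buffer_bottle','cover_handle','cover_hinge','lever_tip_a','supply_box','red_cap_bottle']:
    for r in spot_point(l,c)[:3]:
        u,v=r['at'][0]*512,r['at'][1]*384
        print(l,round(r['p'],2),round(u),round(v),px3(c,min(u,511),min(v,383)))
s=shot('side'); save(s,'side1.png',(150,110,290,230),5)
s2=shot('scene')
P=np.concatenate([cloud(x).reshape(-1,3) for x in (s,s2,c)]); np.save('P0.npy',P)
for lo,hi in ((.06,.072),(.072,.084),(.1,.15)):
    m=(P[:,2]>lo)&(P[:,2]<hi)&(P[:,0]>.4)&(P[:,0]<.75)&(P[:,1]>-.15)&(P[:,1]<.25)
    Q=P[m]; print(lo,len(Q),Q.mean(0),cv2.minAreaRect(Q[:,:2].astype(np.float32)))
```

```text
[[ 1.     -0.0004 -0.0008  0.5495]
 [ 0.0006  0.9661  0.2582  0.0757]
 [ 0.0007 -0.2582  0.9661  0.3848]
 [ 0.      0.      0.      1.    ]]
buffer_bottle 0.93 317 76 [0.5904 0.0968 0.1677]
cover_handle 0.69 199 78 [0.5037 0.0999 0.1268]
supply_box 0.84 294 137 [0.5806 0.0535 0.1315]
0.06 779 [0.5482 0.0241 0.0641] ((0.6015229225158691, 0.054583266377449036), (0.30162131786346436, 0.14761435985565186), 61.2771110534668)
0.072 398 [0.5463 0.0135 0.0774] ((0.6034845113754272, 0.06523075699806213), (0.32325977087020874, 0.16213926672935486), 68.7137222290039)
0.1 39609 [0.5865 0.0427 0.1295] ((0.5904085040092468, 0.007937461137771606), (0.24646250903606415, 0.3286648392677307), 3.151948928833008)
```

View pics/w0.png

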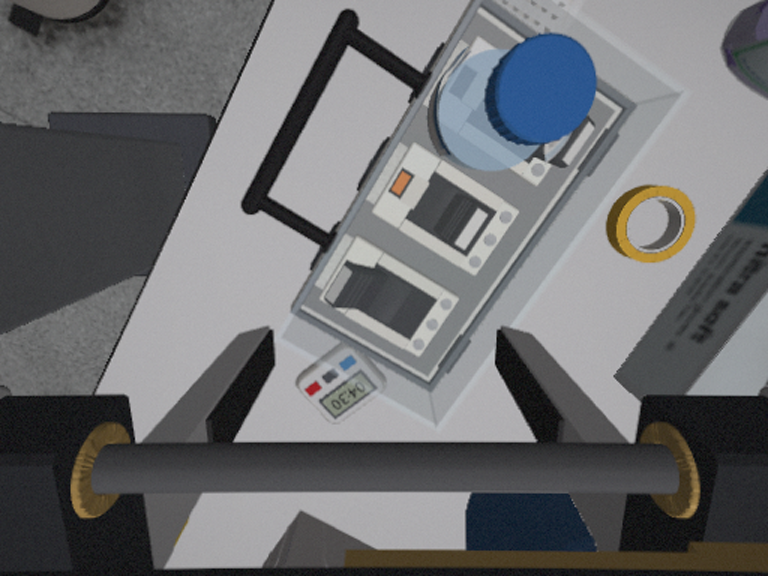

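View pics/side1.png

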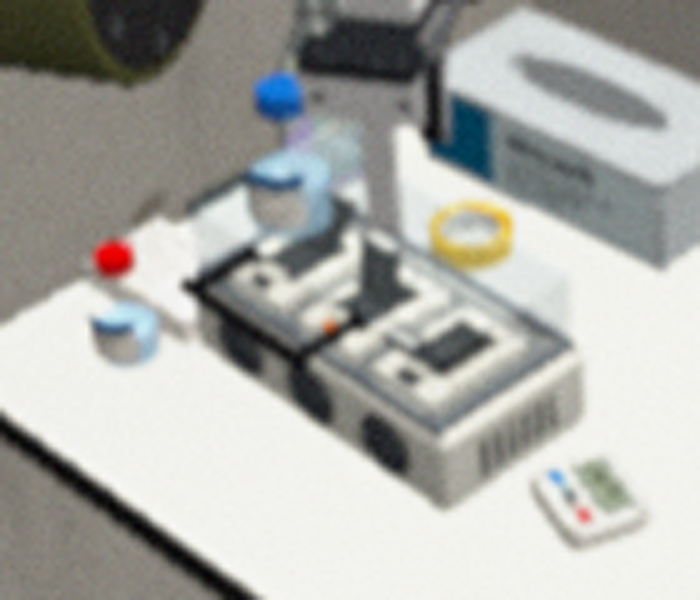

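The close crops confirm it: in the wrist view the blue cap is at (365,58) on the cover's left part, and the tripped breaker with the orange flag is the middle one at (267,121). The right lever is off (leans to the front), the left one is on, and the handle bar runs from (232,12) to (168,137).

Run:
```python
from h import *
np.set_printoptions(precision=4,suppress=True)
c=shot('wrist'); im=c['image'].astype(int)
a=pxz(c,348/1.5,18/1.5,.122); b=pxz(c,252/1.5,205/1.5,.122); print('bar',a,b,(a+b)/2,np.hypot(*(a-b)[:2]))
d=(a-b)[:2]; print('axis deg',np.degrees(np.arctan2(d[1],d[0])))
P=cloud(c)
# cap
m=(im[...,2]>120)&(im[...,0]<60)&(im[...,2]-im[...,0]>80); m[280:]=0
Q=P[m]; Q=Q[~np.isnan(Q).any(1)]; print('cap',len(Q),np.median(Q,0),Q.min(0),Q.max(0))
t=Q[Q[:,2]>Q[:,2].max()-.004] if len(Q) else Q; 
print(cv2.minEnclosingCircle(t[:,:2].astype(np.float32)))
# bar by depth
m=(P[...,2]>.112)&(P[...,2]<.136)&(im.sum(2)<150); m[:, 300:]=0; m[200:]=0
Q=P[m];print('bar pts',len(Q),cv2.minAreaRect(Q[:,:2].astype(np.float32)),np.percentile(Q[:,2],[5,50,95]))
# cover top
m=(P[...,2]>.123)&(P[...,2]<.137)&(im.sum(2)>150);Q=P[m];print('top',len(Q),cv2.minAreaRect(Q[:,:2].astype(np.float32)),Q[:,2].mean())
# red cap etc corners
for n,(u,v) in dict(cov_fl=(478,5),cov_fr=(285,325),cov_br=(433,420),cov_bl=(684,92)).items(): print(n,pxz(c,u/1.5,v/1.5,.128), px3(c,u/1.5,v/1.5))
s=shot('side')
A=cloud(s); im=s['image'].astype(int)
m=(im[...,0]>150)&(im[...,1]<60)&(im[...,2]<60); Q=A[m];Q=Q[~np.isnan(Q).any(1)];print('red',np.median(Q,0))
print('tape', px3(s,247,157));
```

```text
bar [0.5308 0.1478 0.122 ] [0.4739 0.0527 0.122 ] [0.5023 0.1003 0.122 ] 0.11082173113711227
axis deg 59.05670375308298
cap 3609 [0.5995 0.0981 0.233 ] [0.5846 0.0825 0.2302] [0.6149 0.1131 0.2355]
((0.5995398759841919, 0.09784276783466339), 0.015589057467877865)
bar pts 3077 ((0.5210893154144287, 0.08798343688249588), (0.11843858659267426, 0.054524388164281845), 58.28091049194336) [0.1244 0.1265 0.1283]
top 32858 ((0.5807481408119202, -0.007887467741966248), (0.3301768898963928, 0.23521411418914795), 85.52191162109375) 0.1300699942655196
cov_fl [0.5964 0.1518 0.128 ] [0.5962 0.1516 0.1287]
cov_fr [ 0.49   -0.0179  0.128 ] [ 0.4905 -0.0171  0.1302]
cov_br [ 0.5807 -0.082   0.128 ] [ 0.5804 -0.0808  0.1299]
cov_bl [0.7055 0.111  0.128 ] [0.7039 0.1106 0.1307]
red [0.5905 0.2261 0.0868]
tape [ 0.6144 -0.0275  0.1261]
```

Call:
jog_arm(rows=[[[0,0,-0.03],6.3,0.094],[[0,0,-0.03],6.3,0.094],[[0,0,0],6.3,0.094],[[0,0,0],6.3,0.094],[[0,0,0],6.3,0.094],[[0.0274,-0.002,0],0,0.094],[[0.0274,-0.002,0],0,0.094],[[0.0274,-0.002,0],0,0.094],[[0.0274,-0.002,0],0,0.094],[[0,0,0],0,0.094],[[0,0,0],0,0.094]], squeeze=12)

```text
time_s: 2.67
ee_pos: [0.6005, 0.0985, 0.2649]
eef_rot: [-3.141, 0.001, 1.023]
force: [-0.3, -0.1, 0.1]
grip_width: 0.0938
grip_force: 0.0
```

Call:
jog_arm(rows=[[[0,0,0.023],0,0.094],[[0,0,0.023],0,0.094],[[0,0,0.023],0,0.094],[[0,0,0.023],0,0.094],[[0,0,0.023],0,0.094],[[0,0,0],0,0.05],[[0,0,0],0,0.045],[[0,0,0],0,0.045],[[0,0,0],0,0.045],[[0,0,0],0,0.045],[[0,0,0],0,0.045],[[0,0,0],0,0.045]], squeeze=15)

```text
time_s: 3.67
ee_pos: [0.6006, 0.0977, 0.1513]
eef_rot: [3.141, -0.001, 1.021]
force: [-2.2, -0.6, 3.4]
grip_width: 0.0551
grip_force: 15.0
```

Call:
jog_arm(rows=[[[0,0,-0.02],0,0.045],[[0,0,-0.025],0,0.045],[[0,0,-0.02],0,0.045],[[-0.02,-0.009,0],0,0.045],[[-0.031,-0.0133,0],0,0.045],[[-0.033,-0.0145,0],0,0.045],[[-0.034,-0.0145,0],0,0.045],[[-0.034,-0.0145,0],0,0.045],[[-0.033,-0.0145,0],0,0.045],[[-0.031,-0.0133,0],0,0.045],[[-0.02,-0.009,0],0,0.045],[[0,0,0],0,0.045]])

```text
time_s: 4.67
ee_pos: [0.3873, -0.0514, 0.2158]
eef_rot: [3.141, 0.0, 1.019]
force: [-0.3, -0.1, -2.2]
grip_width: 0.0549
grip_force: 15.0
```

Run:
```python
from h import *
o=get_obs(); print(o['ee_pos'],o['force'],o['grip_width'])
s=shot('side'); save(s,'side2.png',None,1.5)
```

```text
[ 0.38732523 -0.05136961  0.21578734] [-0.29675645 -0.10444398 -2.24391565] 0.05486730801631925
```

View pics/side2.png

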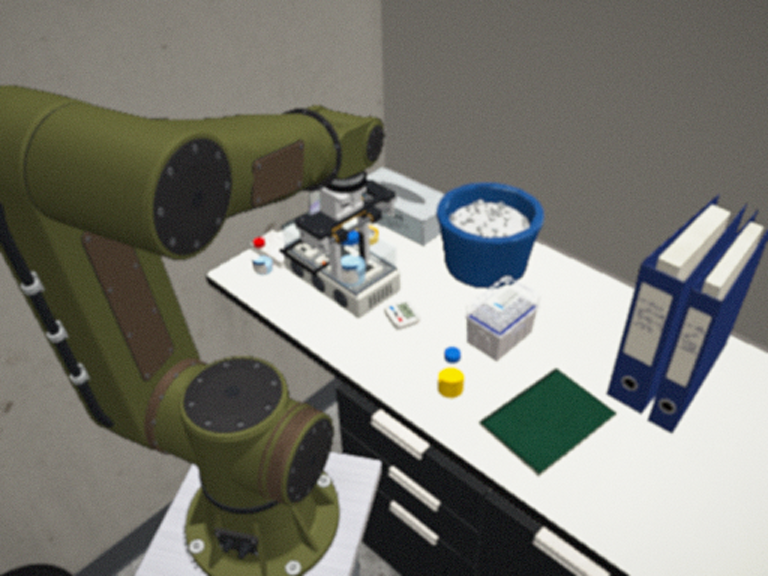

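The bottle hangs upright in the gripper at side px (233,175), over the free bench spot.

Call:
jog_arm(rows=[[[0,0,0.02],0,0.045],[[0,0,0.03],0,0.045],[[0,0,0.03],0,0.045],[[0,0,0.03],0,0.045],[[0,0,0.03],0,0.045],[[0,0,0.025],0,0.045],[[0,0,0.014],0,0.045],[[0,0,0.008],0,0.045],[[0,0,0.004],0,0.045],[[0,0,0.002],0,0.045],[[0,0,0],0,0.045],[[0,0,0],0,0.045]])

```text
time_s: 5.72
ee_pos: [0.3903, -0.05, 0.0232]
eef_rot: [3.14, -0.0, 1.021]
force: [0.9, 0.4, -2.5]
grip_width: 0.0553
grip_force: 15.0
```

Call:
jog_arm(rows=[[[0,0,0.001],0,0.045],[[0,0,0.001],0,0.045],[[0,0,0],0,0.045]])

```text
time_s: 5.97
ee_pos: [0.3899, -0.0501, 0.0211]
eef_rot: [3.141, -0.0, 1.021]
force: [-2.0, -0.4, 5.7]
grip_width: 0.0552
grip_force: 15.0
```

Call:
jog_arm(rows=[[[0,0,0],0,0.065],[[0,0,0],0,0.08],[[0,0,0],0,0.094],[[0,0,0],0,0.094],[[0,0,-0.015],0,0.094],[[0,0,-0.035],0,0.094],[[0,0,-0.04],0,0.094],[[0,0,-0.04],0,0.094],[[0,0,-0.02],0,0.094],[[0.02,0,0],0,0.094],[[0.0,0,0],0,0.094]])

```text
time_s: 6.88
ee_pos: [0.4014, -0.0319, 0.1718]
eef_rot: [3.139, -0.002, 1.021]
force: [-0.4, -0.3, -0.4]
grip_width: 0.0936
grip_force: 0.0
```

Run:
```python
from h import *
np.set_printoptions(precision=4,suppress=True)
o=get_obs(); print(o['time_s'],o['ee_pos'],o['grip_width'])
c=shot('wrist'); save(c,'w2.png',None,1.5)
im=c['image'].astype(int);P=cloud(c)
m=(im[...,2]>100)&(im[...,0]<60)&(im[...,2]-im[...,0]>70)
Q=P[m];Q=Q[~np.isnan(Q).any(1)];print('cap',len(Q),np.median(Q,0),Q.max(0))
m=(P[...,2]>.112)&(P[...,2]<.136)&(im.sum(2)<150)
Q=P[m];print(len(Q),Q.min(0),Q.max(0))
```

```text
6.8833 [ 0.4014 -0.0319  0.1718] 0.09363057172381486
cap 954 [ 0.3908 -0.05    0.1028] [ 0.5226 -0.0348  0.105 ]
1900 [0.4675 0.0253 0.1173] [0.5203 0.0862 0.1297]
```

View pics/w2.png

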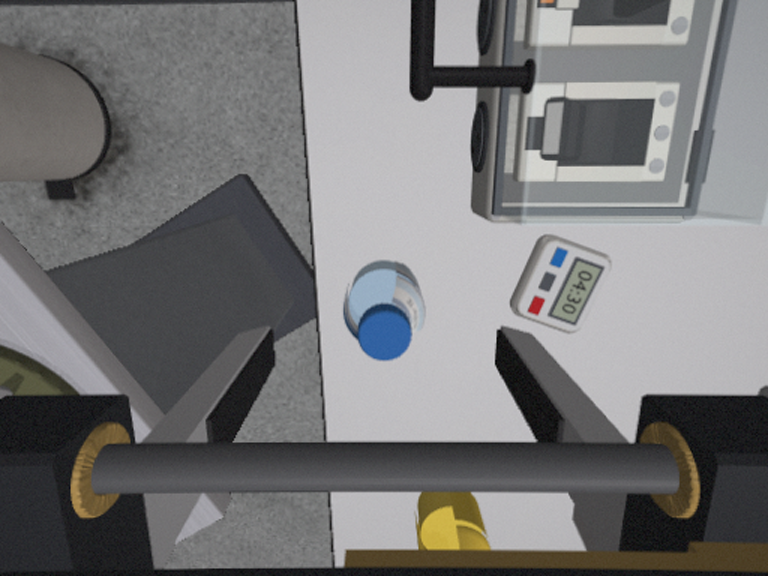

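The blue-capped bottle stands upright on the bench, with its cap at wrist px (257,221). The timer is undisturbed, and the handle bar runs along the tool's x axis.

Call:
jog_arm(rows=[[[0.0276,0.0029,0],0,0.05],[[0.0276,0.0029,0],0,0.05],[[0.0276,0.0029,0],0,0.05],[[0.0276,0.0029,0],0,0.05],[[0.0276,0.0029,0],0,0.05],[[0.0276,0.0029,0],0,0.05],[[0,0,0],0,0.05],[[0,0,0],0,0.05]])

```text
time_s: 7.6
ee_pos: [0.5011, 0.0993, 0.1691]
eef_rot: [-3.14, 0.002, 1.023]
force: [0.3, 0.1, -0.2]
grip_width: 0.0502
grip_force: 0.0
```

Run:
```python
from h import *
np.set_printoptions(precision=4,suppress=True)
o=get_obs(); print(o['time_s'],o['ee_pos'],o['grip_width'])
s=shot('side'); A=cloud(s)
c=shot('wrist'); im=c['image'].astype(int);P=cloud(c)
m=(P[...,2]>.112)&(P[...,2]<.136)&(im.sum(2)<170)
Q=P[m]; T=Ttool(); L=(Q-T[:3,3])@T[:3,:3]
h,e=np.histogram(L[:,1],40); 
for a,b in zip(h,e): print(a,round(b,4),end='; ')
```

```text
7.6 [0.5011 0.0993 0.1691] 0.05016490834082436
280 -0.0043; 289 -0.0029; 272 -0.0016; 209 -0.0002; 257 0.0012; 266 0.0025; 178 0.0039; 42 0.0053; 35 0.0066; 34 0.008; 38 0.0094; 34 0.0107; 27 0.0121; 40 0.0135; 38 0.0148; 32 0.0162; 40 0.0176; 36 0.0189; 31 0.0203; 36 0.0217; 34 0.023; 32 0.0244; 39 0.0258; 37 0.0272; 32 0.0285; 41 0.0299; 40 0.0313; 36 0.0326; 42 0.034; 33 0.0354; 23 0.0367; 21 0.0381; 25 0.0395; 19 0.0408; 20 0.0422; 21 0.0436; 20 0.0449; 22 0.0463; 54 0.0477; 35 0.049;
```

Call:
jog_arm(rows=[[[0,0.0005,0.022],0,0.05],[[0,0,0.022],0,0.05],[[0,0,0.018],0,0.05],[[0,0,0.004],0,0.03],[[0,0,0],0,0.005],[[0,0,0],0,0.005],[[0,0,0],0,0.005],[[0,0,0],0,0.005],[[0,0,0],0,0.005],[[0,0,0],0,0.005]], squeeze=20)

```text
time_s: 8.53
ee_pos: [0.5021, 0.099, 0.1051]
eef_rot: [3.141, -0.001, 1.021]
force: [-1.7, -1.1, 4.0]
grip_width: 0.0105
grip_force: 20.0
```

Run:
```python
import numpy as np
a0=np.arctan2(54,170);r=.1784
def p(t): return np.array([-r*np.cos(a0+t), r*np.sin(a0+t)])
ts=np.concatenate([np.linspace(0,1.65,25)])
q=np.array([p(t) for t in ts]);d=np.diff(q,axis=0)
print([[round(float(a),4),round(float(-b),4)] for a,b in d])
```

```text
[[0.0041, -0.0116], [0.0049, -0.0112], [0.0057, -0.0109], [0.0064, -0.0105], [0.0071, -0.01], [0.0078, -0.0095], [0.0084, -0.0089], [0.009, -0.0083], [0.0095, -0.0077], [0.0101, -0.007], [0.0105, -0.0063], [0.0109, -0.0056], [0.0113, -0.0048], [0.0116, -0.004], [0.0118, -0.0032], [0.012, -0.0024], [0.0122, -0.0016], [0.0122, -0.0007], [0.0123, 0.0001], [0.0122, 0.0009], [0.0121, 0.0018], [0.012, 0.0026], [0.0118, 0.0034], [0.0115, 0.0042]]
```

Call:
jog_arm(rows=[[[0,0.004,-0.0116],0,0.005],[[0,0.005,-0.0112],0,0.005],[[0,0.0057,-0.0109],0,0.005],[[0,0.0064,-0.0105],0,0.005],[[0,0.0071,-0.01],0,0.005],[[0,0.0078,-0.0095],0,0.005],[[0,0.0084,-0.0089],0,0.005],[[0,0.009,-0.0083],0,0.005],[[0,0.0095,-0.0077],0,0.005],[[0,0.01,-0.007],0,0.005],[[0,0.0105,-0.0063],0,0.005],[[0,0.011,-0.0056],0,0.005]])

```text
time_s: 9.53
ee_pos: [0.5822, 0.0497, 0.2137]
eef_rot: [-3.141, -0.0, 1.022]
force: [-5.3, 1.0, 5.8]
grip_width: 0.0101
grip_force: 20.0
```

Call:
jog_arm(rows=[[[0,0.0113,-0.0048],0,0.005],[[0,0.0116,-0.004],0,0.005],[[0,0.0118,-0.0032],0,0.005],[[0,0.012,-0.0024],0,0.005],[[0,0.0122,-0.0016],0,0.005],[[0,0.0122,-0.0007],0,0.005],[[0,0.0123,0],0,0.005],[[0,0.0122,0.001],0,0.005],[[0,0.0121,0.0018],0,0.005],[[0,0.012,0.0026],0,0.005],[[0,0.0118,0.0034],0,0.005],[[0,0.0115,0.0042],0,0.005]])

```text
time_s: 10.53
ee_pos: [0.7045, -0.0256, 0.2158]
eef_rot: [-3.141, 0.0, 1.021]
force: [-1.2, -0.6, 2.0]
grip_width: 0.01
grip_force: 20.0
```

Call:
jog_arm(rows=[[[0,0,0],0,0.04],[[0,0,0],0,0.04],[[0,0,0],0,0.04],[[0,0,-0.025],0,0.04],[[0,0,-0.03],0,0.04],[[0,-0.036,0],0,0.04],[[0,-0.036,0],0,0.0],[[0,-0.0366,0],0,0.0],[[0,0,0],-7,0.0],[[0,0,0],-7,0.0],[[0,0,0],-7,0.0],[[0,0,0],-7,0.0]])

```text
time_s: 11.53
ee_pos: [0.6111, 0.0323, 0.2715]
eef_rot: [3.14, -0.0, 1.517]
force: [-0.5, -0.3, 0.6]
grip_width: 0.0034
grip_force: 0.0
```

Call:
jog_arm(rows=[[[0,0,0],-7,0.0],[[0,0,0],-7,0.0],[[0,0,0],-7,0.0],[[0,0,0],-7,0.0],[[0,0,0],-7,0.0],[[0,0,0],-7,0.0],[[0,0,0],-7,0.0],[[0,0,0],-7,0.0],[[0,0,0],-6,0.0],[[0,0,0],0,0.0]])

```text
time_s: 12.37
ee_pos: [0.6113, 0.032, 0.2712]
eef_rot: [3.141, 0.001, 2.597]
force: [0.6, 0.2, 0.5]
grip_width: 0.0006
grip_force: 0.0
```

Run:
```python
from h import *
np.set_printoptions(precision=4,suppress=True)
o=get_obs(); print(o['time_s'],o['ee_pos'],o['eef_rot'],o['grip_width'],o['qpos'])
s=shot('side'); save(s,'side3.png',(150,80,310,230),4.0)
c=shot('wrist')
for x in (s,c):
  for l in ('lever_tip_a','cover_handle','supply_box'):
    for r in spot_point(l,x)[:3]:
        u,v=r['at'][0]*512,r['at'][1]*384
        print(l,round(r['p'],2),round(u),round(v),px3(x,min(u,511),min(v,383)))
cv2.imwrite('pics/w3.png',c['image'][...,::-1])
```

```text
12.3667 [0.6113 0.032  0.2712] [3.1411 0.0007 2.5973] 0.0005547224316926465 [-0.0075  0.4041  1.2305  0.      1.5062 -1.034 ]
lever_tip_a 0.69 332 225 [ 0.4278 -0.3266  0.062 ]
lever_tip_a 0.64 217 147 [0.7082 0.1055 0.0836]
lever_tip_a 0.64 226 177 [0.5652 0.0301 0.0749]
cover_handle 0.55 255 112 [0.9667 0.0302 0.0777]
lever_tip_a 0.96 317 188 [0.6592 0.0861 0.1125]
lever_tip_a 0.91 194 121 [0.5225 0.0076 0.1116]
lever_tip_a 0.58 254 168 [0.5992 0.0371 0.1224]
cover_handle 0.66 255 336 [ 0.7032 -0.0249  0.2368]
supply_box 0.47 257 201 [0.6463 0.0116 0.0719]
supply_box 0.45 136 154 [ 0.5099 -0.1096  0.0144]
```

View pics/side3.png

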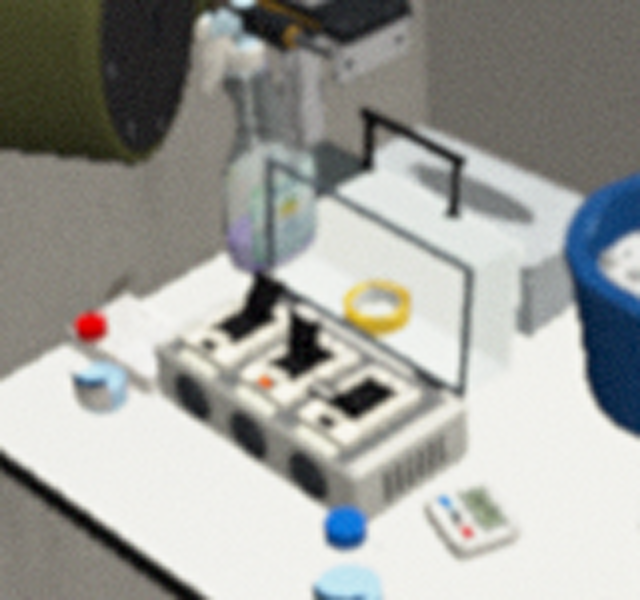

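View pics/w3.png

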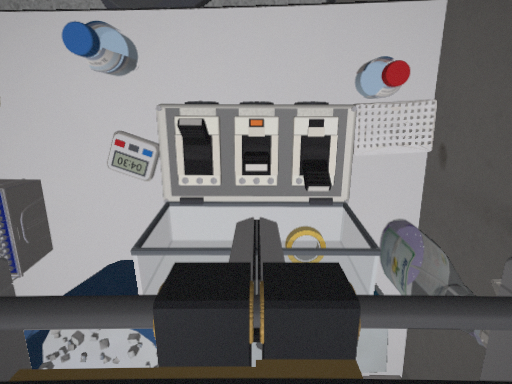

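The cover stands open. In the wrist view the levers' ends are: c (off) at (194,121), a (tripped, orange flag at (256,124)) at (254,168), and b (on) at (317,188). The bystanders are unmoved.

Call:
jog_arm(rows=[[[-0.01,0,0.02],0,0.0],[[0,0,0.03],0,0.0],[[0,0,0.03],0,0.0],[[0,0,0.025],0,0.0],[[0,0,0.025],0,0.0],[[0,0,0.025],0,0.0],[[0,0,0.021],0,0.0],[[0,0,0],0,0.0],[[0.008,0,0],0,0.0],[[0.008,0,0],0,0.0],[[0,0,0],0,0.0]])

```text
time_s: 13.68
ee_pos: [0.6062, 0.0356, 0.0964]
eef_rot: [3.14, 0.002, 2.592]
force: [0.1, 0.8, 0.4]
grip_width: 0.0003
grip_force: 0.0
```

Call:
jog_arm(rows=[[[0.006,0,0],0,0.0],[[0.006,0,0],0,0.0],[[0.004,0,0],0,0.0],[[0.004,0,0],0,0.0],[[0.003,0,0],0,0.0],[[0,0,0],0,0.0],[[0,0,0],0,0.0]])

```text
time_s: 14.27
ee_pos: [0.5873, 0.0467, 0.0952]
eef_rot: [3.141, 0.002, 2.592]
force: [3.7, -2.0, 0.2]
grip_width: 0.0004
grip_force: 2.0
```

Call:
jog_arm(rows=[[[0.002,0,0],0,0.0],[[0.002,0,0],0,0.0],[[0.002,0,0],0,0.0],[[0.001,0,0],0,0.0],[[0,0,0],0,0.0]])

```text
time_s: 14.68
ee_pos: [0.582, 0.0499, 0.0954]
eef_rot: [3.141, 0.003, 2.592]
force: [7.3, -4.1, 0.2]
grip_width: -0.0
grip_force: 3.8
```

Run:
```python
from h import *
np.set_printoptions(precision=4,suppress=True)
o=get_obs(); print(o['time_s'],o['ee_pos'],o['force'])
s=shot('scene');im=s['image'].astype(int)
c=shot('wrist'); im2=c['image'].astype(int)
for x in (im,im2):
    m=(x[...,0]>180)&(x[...,1]>60)&(x[...,1]<140)&(x[...,2]<60); print(m.sum(),np.argwhere(m)[:8].tolist())
for r in spot_point('lever_tip_a',c)[:4]:
    u,v=r['at'][0]*512,r['at'][1]*384
    q=px3(c,min(u,511),min(v,383)); d=q-np.array([.5977,.0406,0]); print(round(r['p'],2),round(u),round(v),q,d[0]*.8535-d[1]*.521,d[0]*.521+d[1]*.8535)
save(c,'w4.png')
```

```text
14.6833 [0.582  0.0499 0.0954] [ 7.331  -4.069   0.2374]
0 []
0 []
0.79 127 198 [0.5209 0.004  0.1137] -0.04642879846474643 -0.07125565914817225
0.78 255 201 [0.5592 0.0638 0.1144] -0.044921265896899015 -0.0002980378784609612
```

Call:
jog_arm(rows=[[[0.0015,0,0],0,0.0],[[0.0015,0,0],0,0.0],[[0,0,0],0,0.0],[[-0.008,0,0],0,0.0],[[-0.007,0,-0.01],0,0.0],[[0,0,-0.025],0,0.0],[[0,0,-0.025],0,0.0],[[0,0,-0.02],0,0.0],[[0,0,0],0,0.0]])

```text
time_s: 15.58
ee_pos: [0.5924, 0.0444, 0.1789]
eef_rot: [3.138, 0.004, 2.592]
force: [-0.7, -0.5, 0.5]
grip_width: 0.0003
grip_force: 0.0
```

Run:
```python
from h import *
np.set_printoptions(precision=4,suppress=True)
o=get_obs(); print(o['time_s'],o['ee_pos'],o['force'])
x=cv2.imread('pics/w3.png')[...,::-1].astype(int)
c=shot('wrist'); im2=c['image'].astype(int)
for y in (x,im2):
    m=(y[...,0]>150)&(y[...,0]-y[...,2]>90)&(y[...,1]<140); print(m.sum(),np.argwhere(m).mean(0))
for r in spot_point('lever_tip_a',c)[:4]:
    u,v=r['at'][0]*512,r['at'][1]*384
    q=px3(c,min(u,511),min(v,383)); d=q-np.array([.5977,.0406,0]); print(round(r['p'],2),round(u),round(v),q,d[0]*.8535-d[1]*.521,d[0]*.521+d[1]*.8535)
```

```text
15.5833 [0.5924 0.0444 0.1789] [-0.6732 -0.5208  0.4524]
546 [ 91.7509 355.2637]
826 [ 95.9625 413.0109]
0.8 336 239 [0.6593 0.0863 0.1127] 0.02877683994947485 0.07116232599060165
0.65 253 156 [0.5584 0.0629 0.1139] -0.04517129302772446 -0.0014650641692234567
0.57 168 153 [0.5205 0.0048 0.1109] -0.04727032774485247 -0.07080114270653343
```

Call:
jog_arm(rows=[[[0.034,0,0],0,0.0],[[0.034,0,0],0,0.0],[[0.002,0,0],0,0.0],[[0,0,0.025],0,0.0],[[0,0,0.025],0,0.0],[[0,0,0.02],0,0.0],[[0,0,0.014],0,0.0],[[0,0,0],0,0.0],[[-0.01,0,0],0,0.0],[[-0.01,0,0],0,0.0],[[-0.01,0,0],0,0.0],[[0,0,0],0,0.0]])

```text
time_s: 16.68
ee_pos: [0.5591, 0.0642, 0.092]
eef_rot: [3.14, 0.001, 2.591]
force: [0.0, 0.0, 0.1]
grip_width: 0.0001
grip_force: 0.2
```

Call:
jog_arm(rows=[[[-0.008,0,0],0,0.0],[[-0.008,0,0],0,0.0],[[-0.008,0,0],0,0.0],[[-0.008,0,0],0,0.0],[[-0.006,0,0],0,0.0],[[-0.005,0,0],0,0.0],[[-0.003,0,0],0,0.0],[[-0.002,0,0],0,0.0],[[0,0,0],0,0.0]])

```text
time_s: 17.43
ee_pos: [0.5965, 0.0408, 0.09]
eef_rot: [-3.14, -0.005, 2.592]
force: [-12.1, 5.9, 4.7]
grip_width: 0.0002
grip_force: 6.8
```

Call:
jog_arm(rows=[[[0.01,0,0],0,0.0],[[0.01,0,0],0,0.0],[[0.005,0,-0.02],0,0.0],[[0,0,-0.03],0,0.0],[[0,0,-0.03],0,0.0],[[0,0,-0.03],0,0.0],[[0,0,-0.03],0,0.0],[[0,0,-0.03],0,0.0],[[0,0,0],0,0.0]])

```text
time_s: 18.18
ee_pos: [0.578, 0.0533, 0.267]
eef_rot: [3.137, 0.008, 2.592]
force: [-0.1, 0.5, 0.4]
grip_width: 0.0004
grip_force: 0.0
```

Run:
```python
from h import *
np.set_printoptions(precision=4,suppress=True)
o=get_obs(); print(o['time_s'],o['ee_pos'],o['force'],o['qpos'])
c=shot('wrist'); save(c,'w5.png')
for l in ('lever_tip_a','cover_handle'):
  for r in spot_point(l,c)[:4]:
    u,v=r['at'][0]*512,r['at'][1]*384
    q=px3(c,min(u,511),min(v,383)); d=q-np.array([.5977,.0406,0]); print(l,round(r['p'],2),round(u),round(v),q,d[0]*.8535-d[1]*.521,d[0]*.521+d[1]*.8535)
```

```text
18.1833 [0.578  0.0533 0.267 ] [-0.1131  0.5311  0.4164] [ 0.0288  0.3256  1.3454 -0.0001  1.4615 -0.9924]
lever_tip_a 0.75 191 155 [0.5193 0.0058 0.1119] -0.04874602218072814 -0.07055456396856603
lever_tip_a 0.63 256 222 [0.5708 0.0583 0.2731] -0.032177981342169634 0.0010405213421793343
lever_tip_a 0.58 316 222 [0.6621 0.0861 0.111 ] 0.031271825381284396 0.07234317413788059
```

View pics/w5.png

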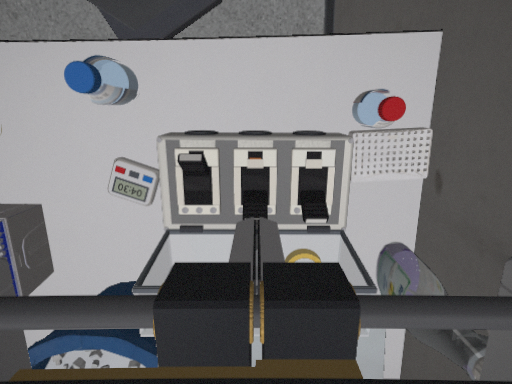

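The middle lever's end is now at (256,212), level with lever b's at (316,212), and the window at (256,157) looks dark. I'll check the window's colour.

Run:
```python
import cv2
for f,r in (('w3.png',range(116,132,2)),('w5.png',range(148,166,2))):
    x=cv2.imread('pics/'+f)[...,::-1]; print(f,[x[i,256].tolist() for i in r])
x=cv2.imread('pics/w5.png')[...,::-1]; print([x[i,314].tolist() for i in range(148,166,2)], [x[i,262].tolist() for i in range(148,166,2)])
```

```text
w3.png [[151, 148, 142], [154, 152, 148], [179, 101, 52], [207, 114, 58], [207, 112, 57], [77, 70, 66], [202, 196, 189], [202, 196, 189]]
w5.png [[128, 125, 120], [174, 171, 165], [28, 29, 30], [33, 32, 34], [33, 32, 32], [144, 94, 60], [194, 191, 183], [192, 189, 181], [196, 190, 182]]
[[123, 119, 116], [190, 188, 184], [38, 37, 38], [38, 33, 37], [35, 37, 38], [47, 47, 46], [197, 192, 185], [198, 194, 185], [196, 193, 184]] [[124, 121, 116], [179, 177, 171], [106, 107, 101], [110, 110, 106], [115, 113, 110], [113, 111, 108], [196, 191, 185], [193, 190, 181], [195, 190, 181]]
```

Call:
jog_arm(rows=[[[0,0,-0.01],7,0.0],[[0,0,0],7,0.0],[[0,0,0],7,0.0],[[0,0,0],7,0.0],[[0,0,0],7,0.0],[[0,0,0],7,0.0],[[0,0,0],7,0.0],[[0,0,0],7,0.0],[[0,0,0],7,0.04],[[0,0,0],7,0.04],[[0,0,0],7,0.04],[[0,0,0],7,0.04]])

```text
time_s: 19.33
ee_pos: [0.5763, 0.0531, 0.2688]
eef_rot: [-3.139, 0.001, 1.12]
force: [0.8, 1.1, 0.1]
grip_width: 0.0237
grip_force: 0.0
```

Call:
jog_arm(rows=[[[0,0,0],6,0.04],[[0,0.037,0],0,0.04],[[0,0.037,0],0,0.04],[[0,0.037,0],0,0.04],[[0,0.037,0],0,0.04],[[0,0,0],0,0.04],[[0,0,0],0,0.04]])

```text
time_s: 19.92
ee_pos: [0.7033, -0.0252, 0.2663]
eef_rot: [-3.137, 0.002, 1.02]
force: [0.5, 0.2, -0.1]
grip_width: 0.04
grip_force: 0.0
```

Call:
jog_arm(rows=[[[0,0.001,0.02],0,0.04],[[0,0,0.02],0,0.04],[[0,0,0.01],0,0.04],[[0,0,0],0,0.02],[[0,0,0],0,0.005],[[0,0,0],0,0.005],[[0,0,0],0,0.005],[[0,0,0],0,0.005],[[0,0,0],0,0.005]], squeeze=20)

```text
time_s: 20.67
ee_pos: [0.7043, -0.0249, 0.2221]
eef_rot: [3.139, -0.001, 1.021]
force: [2.4, -1.3, 5.8]
grip_width: 0.0104
grip_force: 20.0
```

Call:
jog_arm(rows=[[[0,-0.0115,-0.0042],0,0.005],[[0,-0.0118,-0.0034],0,0.005],[[0,-0.012,-0.0026],0,0.005],[[0,-0.0121,-0.0018],0,0.005],[[0,-0.0122,-0.001],0,0.005],[[0,-0.0123,0],0,0.005],[[0,-0.0122,0.0007],0,0.005],[[0,-0.0122,0.0016],0,0.005],[[0,-0.012,0.0024],0,0.005],[[0,-0.0118,0.0032],0,0.005],[[0,-0.0116,0.004],0,0.005],[[0,-0.0113,0.0048],0,0.005]])

```text
time_s: 21.67
ee_pos: [0.5819, 0.0503, 0.2176]
eef_rot: [3.14, -0.001, 1.021]
force: [2.8, 1.3, 1.4]
grip_width: 0.0097
grip_force: 20.0
```

Call:
jog_arm(rows=[[[0,-0.011,0.0056],0,0.005],[[0,-0.0105,0.0063],0,0.005],[[0,-0.01,0.007],0,0.005],[[0,-0.0095,0.0077],0,0.005],[[0,-0.009,0.0083],0,0.005],[[0,-0.0084,0.0089],0,0.005],[[0,-0.0078,0.0095],0,0.005],[[0,-0.0071,0.01],0,0.005],[[0,-0.0064,0.0105],0,0.005],[[0,-0.0057,0.0109],0,0.005],[[0,-0.005,0.0112],0,0.005],[[0,-0.004,0.0116],0,0.005]])

```text
time_s: 22.67
ee_pos: [0.5021, 0.0994, 0.1098]
eef_rot: [3.139, -0.002, 1.021]
force: [18.2, -12.2, 33.4]
grip_width: 0.0098
grip_force: 20.0
```

Call:
jog_arm(rows=[[[0,0,0],0,0.005],[[0,0,0],0,0.045],[[0,0,0],0,0.045],[[0,0,0],0,0.045],[[0,0,-0.02],0,0.045],[[0,0,-0.03],0,0.045],[[0,0,-0.04],0,0.045],[[0,0,-0.04],0,0.045],[[0,0,0],0,0.045]])

```text
time_s: 23.42
ee_pos: [0.5034, 0.0996, 0.2471]
eef_rot: [3.133, -0.007, 1.021]
force: [0.2, 0.3, 0.8]
grip_width: 0.0449
grip_force: 0.0
```

Run:
```python
from h import *
np.set_printoptions(precision=4,suppress=True)
o=get_obs(); print(o['time_s'],o['ee_pos'],o['force'])
c=shot('wrist'); s=shot('side'); im=c['image'].astype(int);P=cloud(c)
T=Ttool();d=P-np.array([.5977,.0406,0]); X=d[...,0]*.8535-d[...,1]*.521; Y=d[...,0]*.521+d[...,1]*.8535
m=(np.abs(X+.112)<.012)&(np.abs(Y)<.05)&(im.sum(2)<170)&(P[...,2]>.05)&(P[...,2]<.16)
print('bar z',np.percentile(P[m][:,2],[5,50,95]),m.sum(),X[m].mean())
m=(np.abs(X)<.05)&(np.abs(Y)<.1)&(P[...,2]>.1)&(P[...,2]<.16)
for x0 in (-.045,-.02,.01,.04):
    q=m&(np.abs(X-x0)<.01); print('top',x0,np.median(P[q][:,2]),q.sum())
a=save(c,'a.png'); 
A=np.hstack([cv2.resize(c['image'],(400,300)),cv2.resize(s['image'][90:270,130:370],(400,300))])[...,::-1]
cv2.imwrite('pics/fin.png',A)
```

```text
23.4167 [0.5034 0.0996 0.2471] [0.2184 0.2771 0.7836]
bar z [0.1255 0.1277 0.1291] 916 -0.11198222159391918
top -0.045 0.13066036578556461 2305
top -0.02 0.1305869250900456 3571
top 0.01 0.1304677660457792 3571
top 0.04 0.13032635277699958 3592
```

View pics/fin.png

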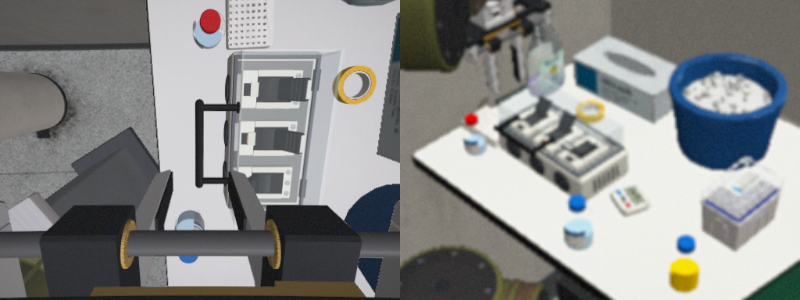

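The left half shows the cover shut and level. The right half shows the bottle upright at (578,225), two levers leaning back and one forward, and the bystanders in place. I'll press the handle lightly to seat the cover.

Call:
jog_arm(rows=[[[0,0,0.02],0,0.0],[[0,0,0.025],0,0.0],[[0,0,0.025],0,0.0],[[0,0,0.02],0,0.0],[[0,0,0.015],0,0.0],[[0,0,0.01],0,0.0],[[0,0,0.003],0,0.0],[[0,0,0.002],0,0.0],[[0,0,0.001],0,0.0],[[0,0,0],0,0.0],[[0,0,0],0,0.0]])

```text
time_s: 24.43
ee_pos: [0.5023, 0.0995, 0.1202]
eef_rot: [3.139, -0.002, 1.021]
force: [-4.6, 0.3, 24.3]
grip_width: 0.0106
grip_force: 20.0
```

Call:
jog_arm(rows=[[[0,0,0],0,0.045],[[0,0,0],0,0.045],[[0,0,0],0,0.045],[[0,0,-0.02],0,0.045],[[0,0,-0.04],0,0.045],[[0,0,-0.04],0,0.045],[[0,0,-0.03],0,0.045],[[0,0,0],0,0.045],[[0,0,0],0,0.045]])

```text
time_s: 25.18
ee_pos: [0.5016, 0.0992, 0.2489]
eef_rot: [3.14, -0.001, 1.021]
force: [0.0, -0.4, -0.5]
grip_width: 0.0449
grip_force: 0.0
```

Run:
```python
from h import *
np.set_printoptions(precision=4,suppress=True)
o=get_obs(); print(o['time_s'],o['ee_pos'],o['force'])
c=shot('wrist'); im=c['image'].astype(int);P=cloud(c)
d=P-np.array([.5977,.0406,0]); X=d[...,0]*.8535-d[...,1]*.521; Y=d[...,0]*.521+d[...,1]*.8535
m=(np.abs(X+.112)<.012)&(np.abs(Y)<.05)&(im.sum(2)<170)&(P[...,2]>.05)&(P[...,2]<.16)
z=np.median(P[m][:,2]);print('bar z',z)
m=(np.abs(Y)<.1)&(P[...,2]>.1)&(P[...,2]<.16)
t=[np.median(P[m&(np.abs(X-x0)<.01)][:,2]) for x0 in (-.045,.04)];print(t)
if z<.131 and abs(t[0]-.130)<.003: print(hand_in())
```

```text
25.1833 [0.5016 0.0992 0.2489] [ 0.0306 -0.396  -0.4795]
bar z 0.1266609612916751
[np.float64(0.1300857361883618), np.float64(0.13022518268765457)]
the job is handed in; nothing more can be done
None
```

The job is done and handed in at about 25 s: the blue-capped bottle stands upright on the bench, the tripped breaker was pushed off and thrown on, the cover is shut, and the other breakers and bystanders looked unmoved in the last pictures.

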